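Press the red plug home with the bench quick clamp, then release it

ROBOT

A 6-joint arm with a two-finger parallel gripper is mounted at the origin on the work surface. World frame = base frame: x ahead of the robot, y to its left, z up, the work surface at z = 0. Lengths are in m, angles in rad, forces in N, time in s.
With the tool pointing down it reaches from about 0.3 to 0.875 m from the base axis. Payload 6.4 kg.
Tool frame: the origin (TCP) lies midway between the tips of the shut fingers; the grasp point (between the pads) lies 19 mm behind it; z points along the fingers, y is the line along which they close (so a half turn about z gives the same grasp; the last joint's range is limited). The gripper opens to 85 mm and grips with 20 to 120 N. Pads are 22 mm wide; open, the fingers measure 114 mm over their backs; the gripper's body (76 mm by 85 mm) begins 54 mm behind the grasp point. The pads swing forward as they close: fully open they stand 13 mm farther back than shut.
Start: joints at [-1.545, 0.181, 1.607, -0, 1.354, -0.206], TCP at [0.132, -0.56, 0.231] pointing down, gripper open.
Joint ranges: [-2.99, 2.99], [-0.89, 2.07], [0.3, 2.58], [-1.14, 4.28], [0, 2.63], [-3.12, 3.12]. Speed limits (rad/s): [2.57, 2.57, 3.01, 3.14, 3.14, 3.14].

INTERFACE

Orientations are given as a unit quaternion [w, x, y, z].
In Python, from bench import sensors, vision, ctrl gives the robot as it stands.
- The arm moves only by the tool carry_out, never from a script. Its argument "deltas" is text: rows parted by semicolons, each of 7 numbers parted by spaces: the shift along the tool's x, y, z in mm, then the turn, a rotation vector about the tool's x, y, z in rad, then the closure, from 0 (fully open) to 1 (shut). In form: tx ty tz ax ay az claw; .... A call has 1 to 12 rows; each row is the pose to reach, as a shift and turn from the pose commanded when the call began, along the tool's axes at that moment; what a row does not reach only later rows make up. A row lasts 1/8 s, in which the tool goes at most 62.5 mm and 10.7 degrees, less where a joint would pass 70% of its speed; a pose out of reach is approached as far as the arm can. A call with a gripper value outside its range is refused whole. The fingers move at their own pace and stop on an object; the grip force is fixed at half the most. Time passes only in rows, so rows that repeat a pose let the fingers close. It gives the time, the measured TCP pose, the force, the opening and the grip force at its end, in the units of the state.
- sensors.get_obs(): the state, without advancing time (a new reading comes with each control period).
- vision.camera(name): name is "scene" or "top" or "wrist"; returns the picture (384x512x3 uint8, blue, green, red); there is no depth.
- vision.camera_model(name): a dict with "K" (3x3 intrinsics, pixels), "extrinsics" (4x4, takes a point from world to camera coordinates); the wrist camera has in their place "hand_eye" (4x4, takes a point from camera to tool coordinates, whose origin is the TCP and whose axes are the flange's). Camera axes: x right, y down, z forward; pixel columns grow to the right and rows downward; lengths in m; the calibration is good to about 2 mm. A picture is of the moment at which its call begins: read the wrist's pose just before it. camera_model takes no time and is no camera call.
- ctrl.hand_in(): hands the job in; it is judged then, once.
The state is a dict: "time_s": time; "q": joint angles; "dq": joint speeds; "joint_efforts": joint torques, N m; "eef_pos": TCP position; "eef_rot": TCP orientation; "wrist_force": force on the tool from outside, world axes, zero at the start; "torque": the same for the moment, N m; "opening": opening from 0.0 (shut) to 1.0 (fully open); "grasp_force": force on a finger pad.
Only numpy, scipy, OpenCV 4.12 (cv2) and the standard library are available. Lean on these libraries where they do the work, as an engineer would, in place of code of your own. Each camera call takes 0.05 s, during which the arm holds its last target. There are 200 camera calls.

TASK

Press the red end plug fully home into the grey Y fitting by working the orange trigger of the bench quick clamp in repeated squeezes; stop when the plug's collar is flush against the fitting and the sprung orange pad of the jaw is about two thirds sunk, and never squeeze so hard that the pad bottoms out. Let go of the trigger and leave the joint for two seconds with the clamp holding it alone, then press the yellow release tab so that the jaw springs all the way back. Keep the gripper off the plug and the moving jaw, and do not disturb the loose things around.

Things in the scene. Friction and masses are not known exactly. Their poses are not given: they have to be found in the camera images.
- clamp: Blue bench quick clamp, fixed on a dark steel plate 85 x 420 mm (y -145..275), 12 mm thick. Origin on the table. Its y axis runs along the clamp bar, from the yellow release tab (-y end) to the moving jaw (+y end); x across, z up. All positions given below are in this frame, in mm. From -y to +y: tab, head with grip and trigger, fixed jaw, Y fitting, plug, pad, moving jaw.
- head_top (a point): Middle of the top of the blue head block (x -28..28, y -80..35, top z 68). A ratchet in it, with a click every 2.7 mm, lets the jaw move only towards the fitting, until the release tab is pressed. When the trigger is let go the jaw settles back onto the last click, by up to 3.5 mm.
- grip (a point): Point in the fixed black grip, at x 0, y -27, z 115: an upright post on the head, x -15..15, y -35..-19, top z 135.
- trigger: Orange trigger lever in front (+y) of the grip: 26 mm wide (x), 12 mm thick; at rest upright, y 11..23, top z 130, so 58 mm over trigger and grip with 30 mm between. Pivots at its origin (y 17, z 30); its top moves towards the grip (-y) by up to 0.26 rad, 22 mm at z 115, to a stop. It can be squeezed against the grip or just pulled towards it. Its spring returns it.
- trigger_face (a point): Middle of the trigger's front (+y) face: y 23, z 115 at rest. Each stroke starts with 5 to 7 mm of play here; then the jaw moves 0.88 x as far as this point, a full stroke gaining 2 to 5 clicks. Slow pull here: 3 N at first, 7 to 9 N moving the jaw, 10 to 12 N sliding the plug in; plug home, about 16 N with the pad two thirds sunk, 21 N near bottom. A passing click adds up to 4 N.
- mouth (a point): Centre of the mouth of the grey Y fitting, at y 165, z 78. The fitting, of 40 mm pipe, is fixed in the clamp along y 75..165, axis z 78, top z 102, behind the blue fixed jaw (y 63..75, top z 100); its side branch goes out level to +x and +y, to x 70.
- jaw: Moving jaw: blue plate 54 mm wide, y 232..248, top z 104 when fully open (its origin then at the clamp's origin), on a steel bar through the head. It slides to -y by up to 55 mm, starts 0 to 8 mm closed; a 3 N spring draws it open. It carries a round orange pad on a screw set differently each time (pressing face y 203 to 211, jaw open). The pad is sprung: it sinks by up to 10.5 mm, 1.5 N per mm.
- plug: Red end plug standing in the fitting's mouth: collar 52 mm diameter, 10 mm thick. Origin at the centre of the collar's inner face (x 0, z 78). It starts 6 to 15 mm out of the mouth; home is y 165 (collar on the mouth). It needs 3 N to slide (2 mm of pad sinking) and stays where it is left. Above 15 N, the pad all but bottomed, it cracks; 5 to 13 N from the pad holds it well.
- tab: Yellow release tab behind the head: plate 30 mm wide (x), y -78..-128, top z 66, hinged at its origin (y -78, z 60). Pressed fully down (its outer part goes down about 9 mm, to a stop) it frees the jaw, which springs open within a second while the tab is held down. The tab springs back up.
- tab_press (a point): Point on the tab's top where to press: x 0, y -115, z 66. It takes 3 to 6 N; past its stop the force rises steeply.
- cement: Bystander: white bottle with red cap, 52 mm diameter, 95 mm tall, loose. Origin under its centre.
- coupler: Bystander: grey pipe coupler ring, 54 mm diameter, 50 mm tall, loose. Origin under its centre.
- spare_y: Bystander: spare grey Y fitting standing upright, 48 mm diameter, 110 mm tall, side branch reaching 65 mm from its axis, loose. Origin under its centre.
- brass_nut: Bystander: brass ring nut, 40 mm diameter, 16 mm tall, loose. Origin under its centre.

How it is judged:
On the way, in this order (a step that is already met when the one before it is completed fails the run):
1. the clamp, with the trigger let go, holds the plug fully home with the pad pressing on it (y of plug in the frame of clamp below 0.1662 m and contact force between jaw and plug above 4 N and contact force between each of the fingers, the arm and trigger below 0.5 N), for 1.5 s.
2. the release tab frees the jaw, which springs back fully open (y of jaw in the frame of clamp above -0.004 m and y of plug in the frame of clamp below 0.1662 m), for 0.2 s.
At the end, for the whole second after the job is handed in: The plug's collar is home on the fitting's mouth (within 1.2 mm), the moving jaw is back to within 4 mm of fully open and at rest, and its pad is off the plug. On the way the clamp held the plug home by itself, with more than 4 N, for 1.5 s with the trigger let go (all of step 2 and linear speed of jaw below 0.01 m/s and contact force between jaw and plug below 0.5 N); the robot touches nothing.
It fails at once if the pad presses the plug with more than 15 N (bottoms out, plug cracks) (contact force between jaw and plug above 15 N).
It fails at once if the gripper or arm pushes on the plug, the pad or the moving jaw (contact force between any of the fingers, the arm and plug above 2 N or contact force between any of the fingers, the arm and jaw above 2 N).
It fails at once if a loose bystander is moved by more than 20 mm (distance of any of cement, coupler, spare_y, brass_nut from where it was at the start of the episode above 0.02 m).
It also fails if it takes over 54 s, if anything falls off the work surface, if the arm or the gripper's body presses on something with over 40 N, if the wrist force passes 120 N, or if a joint passes its speed limit or range.

## Working session

There is one attempt and no reset: what is moved stays moved. The work goes in short steps, Python scripts to look and compute and a tool call to move; the robot and the scene stay as the last step left them, time stands still between calls to the robot, and variables do not carry over. Pictures are saved under pics/ and viewed, at most 10 in all, crops included, and the job is handed in when it is done.

Besides the shell and the picture viewer there is one more tool, called as a command line: name --argument value ..., lists and objects as JSON in quotes. carry_out: Moves the arm, as the interface text tells. Its arguments: {"type":"object","properties":{"deltas":{"type":"string"}},"required":["deltas"]}

```bash
mkdir -p pics; ls; python3 - <<'E'
from bench import sensors, vision, ctrl
import cv2,numpy as np
s=sensors.get_obs();print({k:np.round(v,3) for k,v in s.items()})
for n in("scene","top"):
    cv2.imwrite(f"pics/{n}.png",vision.camera(n)); m=vision.camera_model(n);print(n,m)
print(vision.camera_model("wrist"))
E
```

```text
pics
{'time_s': np.float64(0.0), 'q': array([-1.545,  0.182,  1.608,  0.   ,  1.354, -0.206]), 'dq': array([-0.001,  0.001,  0.002, -0.001,  0.001,  0.001]), 'joint_efforts': array([ 3.0000e-03, -4.4487e+01, -3.5134e+01, -0.0000e+00,  9.0000e-03,
        0.0000e+00]), 'eef_pos': array([ 0.132, -0.559,  0.23 ]), 'eef_rot': array([-0.001,  0.993,  0.116,  0.   ]), 'wrist_force': array([0.274, 0.08 , 0.615]), 'torque': array([-0.059, -0.01 , -0.033]), 'grasp_force': np.float64(0.0), 'opening': np.float64(1.002)}
scene {'K': array([[392.1796983 ,   0.        , 254.3989111 ],
       [  0.        , 392.1796983 , 191.27349066],
       [  0.        ,   0.        ,   1.        ]]), 'extrinsics': array([[ 0.39593441,  0.91826618, -0.00481186, -0.25215019],
       [ 0.74533672, -0.32442338, -0.58242822, -0.35902387],
       [-0.53638522,  0.22701692, -0.81286789,  1.07700261],
       [ 0.        ,  0.        ,  0.        ,  1.        ]])}
top {'K': array([[384.46468226,   0.        , 249.86170508],
       [  0.        , 384.46468226, 192.38764364],
       [  0.        ,   0.        ,   1.        ]]), 'extrinsics': array([[-0.00187213, -0.99946096,  0.03277641,  0.02872544],
       [-0.99454093, -0.00155867, -0.10433553,  0.56978405],
       [ 0.10433037, -0.03279281, -0.99400191,  0.7648348 ],
       [ 0.        ,  0.        ,  0.        ,  1.        ]])}
{'K': array([[295.70213533,   0.        , 259.15077961],
       [  0.        , 295.70213533, 195.9283829 ],
       [  0.        ,   0.        ,   1.        ]]), 'hand_eye': array([[-1.48374769e-04, -9.57444510e-01, -2.88617374e-01,
         7.32196867e-02],
       [ 9.99999354e-01, -4.67282930e-04,  1.03605268e-03,
        -2.37788900e-04],
       [-1.12682892e-03, -2.88617034e-01,  9.57443961e-01,
        -1.40278212e-01],
       [ 0.00000000e+00,  0.00000000e+00,  0.00000000e+00,
         1.00000000e+00]])}
```

View pics/top.png

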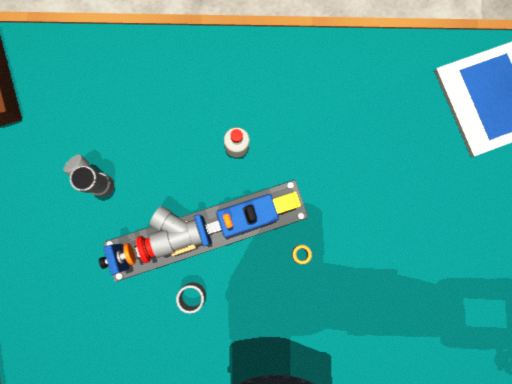

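View pics/scene.png

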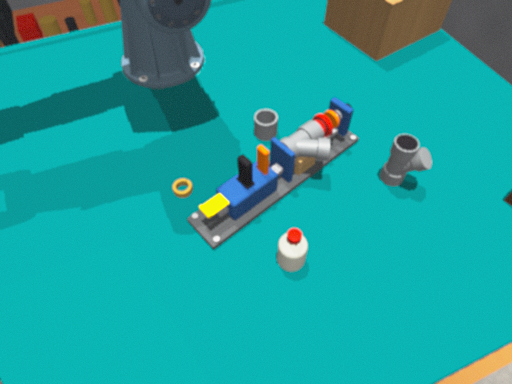

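Top view: the clamp runs from the yellow tab (287,203) to the jaw (112,258). The trigger is at (228,221), the bottle at (236,142), the coupler at (190,298), the nut at (302,254) and the spare Y at (88,180). The scene view agrees and shows the plug unobstructed at (325,122).

```bash
cat > h.py <<'E'
import cv2,numpy as np
from bench import sensors, vision, ctrl
def ray(m,uv):
    K,E=m["K"],m["extrinsics"];R,t=E[:3,:3],E[:3,3]
    return -R.T@t, R.T@np.linalg.inv(K)@np.array([uv[0],uv[1],1.])
def onz(m,uv,z):
    c,d=ray(m,uv);return c+d*(z-c[2])/d[2]
def proj(m,p):
    q=m["K"]@(m["extrinsics"][:3,:3]@p+m["extrinsics"][:3,3]);return q[:2]/q[2]
def hsv(im):return cv2.cvtColor(im,cv2.COLOR_BGR2HSV)
def blobs(mask,amin=15):
    n,l,s,c=cv2.connectedComponentsWithStats(mask.astype(np.uint8));return [(int(s[i,4]),c[i].round(1),s[i,:4]) for i in range(1,n) if s[i,4]>=amin]
E
python3 - <<'E'
from h import *
for n in("top","scene"):
    im=cv2.imread(f"pics/{n}.png");m=vision.camera_model(n);H=hsv(im);h,s,v=cv2.split(H)
    for nm,mk,z in(("yel",(h>24)&(h<34)&(s>150)&(v>150),.066),("org",(h>7)&(h<20)&(s>180)&(v>150),.128),("red",((h<5)|(h>175))&(s>170)&(v>90),.08),("blue",(h>100)&(h<125)&(s>120)&(v>60),.068),("blk",(v<45),.135)):
        for a,c,b in blobs(mk):
            p=onz(m,c,z)
            if .2<p[0]<.75 and abs(p[1])<.4:print(n,nm,a,c,b,p.round(4))
im=cv2.imread("pics/top.png");m=vision.camera_model("top");g=cv2.cvtColor(im,cv2.COLOR_BGR2GRAY);P=[]
for u,w in((290,185),(301,216),(110,243),(119,277)):
    w0=g[w-4:w+5,u-4:u+5].astype(float);k=w0>150
    yy,xx=np.nonzero(k);c=(u-4+xx.mean(),w-4+yy.mean());p=onz(m,c,.014);P.append(p);print(c,k.sum(),p.round(4))
P=np.array(P);c=P.mean(0);d=(P[2]+P[3]-P[0]-P[1])[:2];d/=np.linalg.norm(d);print("ctr",c,"ydir",d,"org",c[:2]-.065*d)
E
```

```text
top yel 370 [286.4 202.3] [273 192  27  22] [ 0.5464 -0.0422  0.066 ]
top yel 64 [301.8 254.4] [294 246  17  17] [ 0.4448 -0.071   0.066 ]
top org 29 [228.6 220.7] [224 214   8  14] [0.5084 0.0701 0.128 ]
top org 88 [127.6 254.3] [123 244  11  21] [0.4496 0.2473 0.128 ]
top red 111 [236.1 135.5] [231 130  11  12] [0.6766 0.0571 0.08  ]
top red 301 [144.  248.7] [136 236  18  27] [0.4573 0.2304 0.08  ]
top blue 1333 [248.5 215.1] [217 194  62  44] [0.5211 0.0327 0.068 ]
top blue 229 [201.7 229.8] [194 215  17  31] [0.4927 0.1234 0.068 ]
top blue 275 [111.3 259.1] [104 245  16  30] [0.4374 0.2945 0.068 ]
top blk 59 [249.  216.3] [245 207  11  16] [0.516  0.0337 0.135 ]
top blk 15 [102.1 258.9] [100 257   5   5] [0.4422 0.2889 0.135 ]
top blk 19 [103.6 265.3] [101 263   6   5] [0.4313 0.286  0.135 ]
top blk 411 [274.4 380. ] [241 375  70   9] [ 0.237  -0.0091  0.135 ]
scene yel 380 [213.6 205.3] [199 194  30  24] [ 0.549  -0.0432  0.066 ]
scene org 95 [332.3 117.7] [325 110  14  17] [0.4895 0.2291 0.128 ]
scene org 179 [262.7 159.6] [258 146  11  27] [0.5326 0.0618 0.128 ]
scene red 180 [324.2 123.2] [314 114  18  21] [0.4563 0.2374 0.08  ]
scene red 128 [293.8 235.9] [288 229  13  14] [0.6712 0.0584 0.08  ]
scene blue 372 [342.2 113.9] [330  98  23  37] [0.437  0.2948 0.068 ]
scene blue 604 [282.4 157.3] [271 137  24  45] [0.4968 0.1216 0.068 ]
scene blue 1575 [247.6 190.7] [217 162  61  57] [0.5448 0.0262 0.068 ]
scene blk 230 [244.8 173.8] [239 161  13  25] [0.5548 0.0181 0.135 ]
(np.float64(290.6166666666667), np.float64(184.95)) 60 [ 0.5874 -0.0582  0.014 ]
(np.float64(300.825), np.float64(215.3)) 40 [ 0.5231 -0.079   0.014 ]
(np.float64(108.84615384615384), np.float64(242.80769230769232)) 26 [0.4669 0.3179 0.014 ]
(np.float64(118.38095238095238), np.float64(275.9047619047619)) 42 [0.4    0.2963 0.014 ]
ctr [0.49434026 0.11927305 0.014     ] ydir [-0.30843478  0.95124549] org [0.51438852 0.05744209]
```

carry_out --deltas "510 -557 50 0 0 -0.082 1;510 -557 50 0 0 -0.082 1;510 -557 50 0 0 -0.082 1;510 -557 50 0 0 -0.082 1;510 -557 50 0 0 -0.082 1;510 -557 50 0 0 -0.082 1;510 -557 50 0 0 -0.082 1;510 -557 50 0 0 -0.082 1;510 -557 50 0 0 -0.082 1;510 -557 50 0 0 -0.082 1;510 -557 50 0 0 -0.082 1;510 -557 50 0 0 -0.082 1"

```text
time_s: 1.6
eef_pos: [0.4978, 0.0958, 0.1815]
eef_rot: [0.0, 0.988, 0.156, 0.0]
wrist_force: [1.2, -0.8, -0.8]
opening: 0.001
grasp_force: 0.0
```

```bash
cat >> h.py <<'E'
O=np.array([.5144,.0574]);D=np.array([-.3084,.9512]);X=np.array([.9512,.3084])
def toc(p):
    r=np.asarray(p)[:2]-O;return np.array([r@X,r@D,p[2]])*1000
def tow(c):
    c=np.asarray(c)/1000;return np.r_[O+c[0]*X+c[1]*D,c[2]]
def wristmodel():
    from scipy.spatial.transform import Rotation as R
    s=sensors.get_obs();q=s["eef_rot"];T=np.eye(4);T[:3,:3]=R.from_quat([*q[1:],q[0]]).as_matrix();T[:3,3]=s["eef_pos"]
    m=vision.camera_model("wrist");return {"K":m["K"],"extrinsics":np.linalg.inv(T@m["hand_eye"])}
E
python3 - <<'E'
from h import *
m=wristmodel();w=vision.camera("wrist");s=sensors.get_obs();print("tcp clamp",toc(s["eef_pos"]).round(1))
for p in((0,11,130),(0,23,130),(0,-27,135),(0,-115,66),(0,165,98)):print(p,proj(m,tow(p)).round(1))
t=vision.camera("top");sc=vision.camera("scene")
cv2.imwrite("pics/c1.png",np.hstack([cv2.resize(w,(512,384))[:, :],])); 
a=cv2.resize(t[190:300,80:310],None,fx=2,fy=2);b=cv2.resize(sc[80:240,190:370],None,fx=2,fy=2)
c=np.zeros((384+320,0,3),np.uint8)
o=np.zeros((600,800,3),np.uint8);o[:288,:384]=cv2.resize(w,(384,288));o[290:290+220,:460]=a;o[:320,400:760]=b
cv2.imwrite("pics/c1.png",o);cv2.imwrite("pics/w1.png",w)
E
```

```text
tcp clamp [ -0.4  46.6 180.9]
(0, 11, 130) [303.7 211.8]
(0, 23, 130) [286.3 211.8]
(0, -27, 135) [361.3 214.4]
(0, -115, 66) [433.9 187.6]
(0, 165, 98) [103.3 198.1]
```

View pics/c1.png

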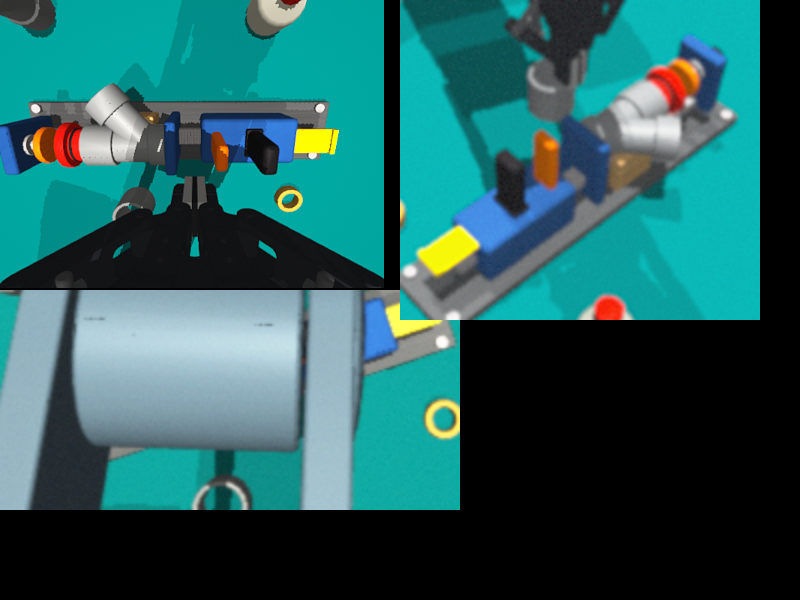

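Wrist view: fingertips are over the gap between the trigger (222,150) and the fixed jaw (172,140). The pad and plug are visible at (48,145) and (70,145). The scene camera sees the plug, pad and jaw clearly, while the arm blocks the top view.

carry_out --deltas "0 0 35 0 0 0 1;0 0 69 0 0 0 1;0 0 69 0 0 0 1;0 4 69 0 0 0 1;0 6 69 0 0 0 1;0 6 69 0 0 0 1"

```text
time_s: 2.5
eef_pos: [0.4999, 0.0876, 0.114]
eef_rot: [0.0, 0.988, 0.156, 0.001]
wrist_force: [-0.3, 0.1, 0.1]
opening: 0.002
grasp_force: 0.2
```

```bash
cat >> h.py <<'E'
F0=np.zeros(3)
def st():
    s=sensors.get_obs();f=s["wrist_force"];print("t",round(s["time_s"],2),"tcp",toc(s["eef_pos"]).round(2),"F y",round(float(f[:2]@D),2),"x",round(float(f[:2]@X),2),"z",round(float(f[2]),2))
def looks():
    "jaw, pad and plug centroids along clamp y, from scene camera, colour masks"
    m=vision.camera_model("scene");im=vision.camera("scene");H=hsv(im);h,s,v=cv2.split(H)
    for nm,mk,z in(("org",(h>7)&(h<20)&(s>180)&(v>150),.078),("red",((h<5)|(h>175))&(s>170)&(v>90),.078),("blue",(h>100)&(h<125)&(s>120)&(v>60),.078)):
        for a,c,b in blobs(mk):
            p=toc(onz(m,c,z))
            if p[1]>140 and abs(p[0])<60:print(nm,a,c,p.round(1))
    return im
E
python3 -c "
from h import *
st();looks()"
```

```text
t 2.5 tcp [ -4.47  33.16 114.01] F y 0.18 x -0.21 z 0.15
org 107 [332.2 117.7] [ -0.9 215.7  78. ]
red 184 [324.2 123.3] [ -0.7 190.6  78. ]
blue 373 [342.2 113.9] [  5.5 240.3  78. ]
```

carry_out --deltas "4 2 0 0 0 0 1;4 4 0 0 0 0 1;4 4 0 0 0 0 1"

```text
time_s: 2.92
eef_pos: [0.5042, 0.0857, 0.1129]
eef_rot: [-0.0, 0.988, 0.156, 0.0]
wrist_force: [-1.3, 4.5, 2.9]
opening: -0.0
grasp_force: 2.4
```

```bash
python3 -c "
from h import *
st()"
```

```text
t 2.92 tcp [ -0.93  30.05 112.95] F y 4.7 x 0.2 z 2.85
```

carry_out --deltas "0 2 0 0 0 0 1;0 4 0 0 0 0 1;0 6 0 0 0 0 1;0 8 0 0 0 0 1;0 10 0 0 0 0 1;0 12 0 0 0 0 1;0 14 0 0 0 0 1;0 16 0 0 0 0 1;0 18 0 0 0 0 1;0 18 0 0 0 0 1"

```text
time_s: 4.18
eef_pos: [0.5092, 0.0695, 0.1119]
eef_rot: [-0.001, 0.988, 0.156, -0.0]
wrist_force: [-0.4, 8.3, -3.0]
opening: 0.001
grasp_force: 3.2
```

```bash
python3 -c "
from h import *
st();looks()"
```

```text
t 4.17 tcp [ -1.21  13.07 111.93] F y 8.02 x 2.19 z -3.03
org 47 [329.8 119.9] [2.000e-01 2.069e+02 7.800e+01]
red 181 [324.2 123.7] [1.000e-01 1.898e+02 7.800e+01]
blue 378 [338.1 116.5] [  5.  227.7  78. ]
```

carry_out --deltas "0 1.5 0 0 0 0 1;0 3 0 0 0 0 1;0 3 0 0 0 0 1;0 -6 0 0 0 0 1;0 -18 0 0 0 0 1;0 -20 0 0 0 0 1;0 -20 0 0 0 0 1;0 -20 0 0 0 0 1"

```text
time_s: 5.22
eef_pos: [0.5036, 0.0873, 0.1128]
eef_rot: [-0.0, 0.988, 0.156, 0.0]
wrist_force: [-0.8, 3.3, 0.3]
opening: 0.004
grasp_force: 1.4
```

```bash
python3 -c "
from h import *
st();looks()"
```

```text
t 5.22 tcp [ -1.06  31.78 112.84] F y 3.36 x 0.26 z 0.31
org 50 [329.7 119.5] [ -0.7 207.7  78. ]
red 178 [324.3 123.7] [  0.2 189.9  78. ]
blue 377 [338.2 116.5] [  5.1 227.9  78. ]
```

carry_out --deltas "0 3 0 0 0 0 1;0 6 0 0 0 0 1;0 8 0 0 0 0 1;0 10 0 0 0 0 1;0 12 0 0 0 0 1;0 12 0 0 0 0 1"

```text
time_s: 6.02
eef_pos: [0.507, 0.0768, 0.1126]
eef_rot: [-0.001, 0.988, 0.156, -0.0]
wrist_force: [-1.3, 8.3, 0.2]
opening: -0.003
grasp_force: 4.0
```

```bash
python3 -c "
from h import *
st();looks()"
```

```text
t 6.03 tcp [ -1.1   20.74 112.57] F y 8.3 x 1.29 z 0.2
org 32 [329.  119.3] [ -2.1 207.   78. ]
red 173 [324.2 123.8] [  0.3 189.5  78. ]
blue 368 [336.1 118. ] [  5.2 221.2  78. ]
```

carry_out --deltas "0 2 0 0 0 0 1;0 4 0 0 0 0 1;0 6 0 0 0 0 1;0 8 0 0 0 0 1;0 8 0 0 0 0 1"

```text
time_s: 6.7
eef_pos: [0.5089, 0.0698, 0.1119]
eef_rot: [-0.002, 0.988, 0.156, -0.0]
wrist_force: [0.9, 11.2, -4.2]
opening: -0.001
grasp_force: 4.5
```

```bash
python3 -c "
from h import *
st();im=looks();cv2.imwrite('pics/s2.png',cv2.resize(im[85:155,290:360],None,fx=8,fy=8,interpolation=cv2.INTER_CUBIC))"
```

```text
t 6.7 tcp [ -1.36  13.5  111.89] F y 10.38 x 4.28 z -4.16
org 37 [326.9 120.7] [ -2.2 200.6  78. ]
red 119 [323.4 124.3] [  0.2 187.2  78. ]
blue 371 [334.3 119.1] [  4.9 215.8  78. ]
```

View pics/s2.png

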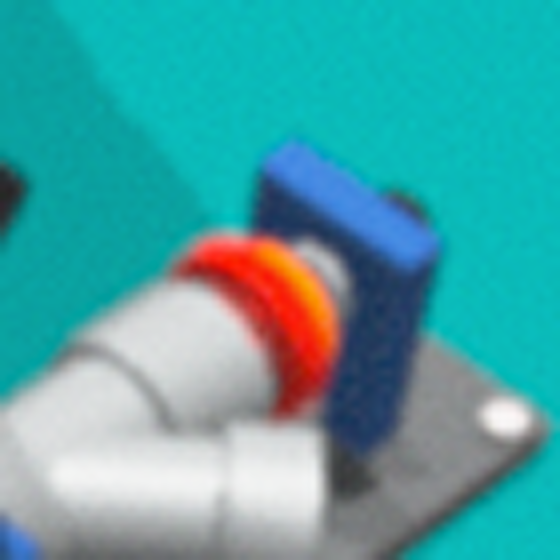

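The plug has started to slide. The pad is against the red collar and the jaw is close behind. I'll finish this stroke, release, and do the next one carefully.

carry_out --deltas "0 1.5 0 0 0 0 1;0 3 0 0 0 0 1;0 3 0 0 0 0 1"

```text
time_s: 7.12
eef_pos: [0.5095, 0.0671, 0.1117]
eef_rot: [-0.002, 0.988, 0.156, -0.001]
wrist_force: [1.0, 11.3, -3.5]
opening: 0.002
grasp_force: 4.5
```

```bash
python3 -c "
from h import *
st();looks()"
```

```text
t 7.12 tcp [ -1.64  10.74 111.66] F y 10.41 x 4.42 z -3.52
org 38 [326.  120.9] [ -3.1 198.7  78. ]
red 104 [323.  124.8] [  0.6 185.5  78. ]
blue 373 [333.6 119.7] [  5.1 213.4  78. ]
```

carry_out --deltas "0 -6 0 0 0 0 1;0 -14 0 0 0 0 1;0 -21 0 0 0 0 1;0 -21 0 0 0 0 1;0 -21 0 0 0 0 1"

```text
time_s: 7.8
eef_pos: [0.5039, 0.0858, 0.1129]
eef_rot: [-0.0, 0.988, 0.156, -0.0]
wrist_force: [-0.8, 5.6, 3.5]
opening: 0.003
grasp_force: 2.8
```

```bash
python3 -c "
from h import *
st();looks()"
```

```text
t 7.8 tcp [ -1.21  30.24 112.88] F y 5.56 x 0.94 z 3.48
org 37 [325.9 120.8] [ -3.4 198.8  78. ]
red 102 [323.  124.8] [  0.6 185.5  78. ]
blue 374 [333.9 119.5] [  5.2 214.3  78. ]
```

carry_out --deltas "0 3 0 0 0 0 1;0 6 0 0 0 0 1;0 8 0 0 0 0 1;0 9 0 0 0 0 1;0 10 0 0 0 0 1;0 10 0 0 0 0 1"

```text
time_s: 8.6
eef_pos: [0.5067, 0.077, 0.1126]
eef_rot: [-0.001, 0.988, 0.156, -0.0]
wrist_force: [-2.2, 8.7, 2.7]
opening: 0.001
grasp_force: 4.6
```

```bash
python3 -c "
from h import *
st();looks()"
```

```text
t 8.6 tcp [ -1.29  21.05 112.58] F y 8.92 x 0.57 z 2.72
org 39 [324.4 122.3] [ -2.5 193.1  78. ]
red 72 [321.7 125. ] [ -0.8 183.   78. ]
blue 362 [331.9 120.3] [  4.  209.4  78. ]
```

carry_out --deltas "0 1 0 0 0 0 1;0 2 0 0 0 0 1;0 2.5 0 0 0 0 1;0 2.5 0 0 0 0 1"

```text
time_s: 9.15
eef_pos: [0.5075, 0.0746, 0.1124]
eef_rot: [-0.001, 0.988, 0.156, -0.0]
wrist_force: [-1.5, 6.8, -0.2]
opening: -0.002
grasp_force: 4.0
```

```bash
python3 -c "
from h import *
st();looks()"
```

```text
t 9.15 tcp [ -1.3   18.45 112.38] F y 6.99 x 0.64 z -0.23
org 35 [324.2 122.7] [ -1.9 191.9  78. ]
red 61 [321.7 125.4] [  0.  182.2  78. ]
blue 367 [331.9 120.4] [  4.2 209.1  78. ]
```

carry_out --deltas "0 1 0 0 0 0 1;0 1.5 0 0 0 0 1;0 2 0 0 0 0 1;0 2 0 0 0 0 1"

```text
time_s: 9.7
eef_pos: [0.5079, 0.0732, 0.1122]
eef_rot: [-0.002, 0.988, 0.156, -0.0]
wrist_force: [-1.7, 10.4, -1.0]
opening: -0.001
grasp_force: 5.1
```

```bash
python3 -c "
from h import *
st();looks()"
```

```text
t 9.7 tcp [ -1.34  17.04 112.24] F y 10.45 x 1.62 z -0.98
org 34 [324.2 122.7] [ -1.9 191.9  78. ]
red 60 [321.9 125.7] [  0.9 181.8  78. ]
blue 365 [331.7 120.3] [  3.7 209.   78. ]
```

carry_out --deltas "0 1 0 0 0 0 1;0 2 0 0 0 0 1;0 2 0 0 0 0 1;0 2 0 0 0 0 1"

```text
time_s: 10.25
eef_pos: [0.5084, 0.0713, 0.112]
eef_rot: [-0.002, 0.988, 0.156, -0.0]
wrist_force: [-0.8, 10.5, -1.8]
opening: -0.002
grasp_force: 4.9
```

```bash
python3 -c "
from h import *
st();looks()"
```

```text
t 10.25 tcp [ -1.38  15.1  112.02] F y 10.25 x 2.51 z -1.76
org 38 [323.9 123. ] [ -1.8 190.8  78. ]
red 52 [321.2 125.2] [ -1.1 181.8  78. ]
blue 352 [331.3 120.5] [  3.5 208.   78. ]
```

carry_out --deltas "0 1 0 0 0 0 1;0 1.5 0 0 0 0 1;0 1.5 0 0 0 0 1;0 1.5 0 0 0 0 1"

```text
time_s: 10.8
eef_pos: [0.5088, 0.0703, 0.1119]
eef_rot: [-0.002, 0.988, 0.156, -0.001]
wrist_force: [-1.2, 12.1, -2.9]
opening: 0.002
grasp_force: 5.4
```

```bash
python3 -c "
from h import *
st();im=looks();cv2.imwrite('pics/s3.png',cv2.resize(im[85:155,290:360],None,fx=8,fy=8,interpolation=cv2.INTER_CUBIC))"
```

```text
t 10.8 tcp [ -1.4   13.99 111.88] F y 11.9 x 2.59 z -2.87
org 38 [323.9 123. ] [ -1.8 190.8  78. ]
red 53 [321.6 125.5] [1.000e-01 1.818e+02 7.800e+01]
blue 350 [331.  120.6] [  3.3 207.3  78. ]
```

View pics/s3.png

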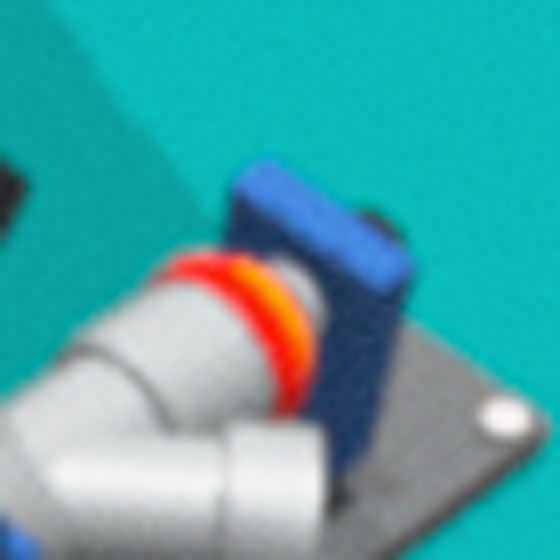

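The collar now looks nearly flush and the pad is starting to sink. I'll track the jaw's bright top face, which nothing blocks, as a better position cue.

```bash
cat >> h.py <<'E'
def jawtop(im):
    m=vision.camera_model("scene");h,s,v=cv2.split(hsv(im))
    for a,c,b in blobs((h>100)&(h<125)&(s>120)&(v>160)):
        p=toc(onz(m,c,.104))
        if p[1]>150:print("jawtop",a,c,p.round(2))
E
python3 -c "
from h import *
jawtop(cv2.imread('pics/scene.png'));jawtop(vision.camera('scene'))"
```

```text
jawtop 119 [342.  104.8] [  2.49 236.18 104.  ]
jawtop 130 [330.1 112.6] [  1.86 200.23 104.  ]
```

carry_out --deltas "0 0.7 0 0 0 0 1;0 1.3 0 0 0 0 1;0 1.3 0 0 0 0 1;0 1.3 0 0 0 0 1"

```text
time_s: 11.4
eef_pos: [0.509, 0.0694, 0.1117]
eef_rot: [-0.002, 0.988, 0.156, -0.001]
wrist_force: [-0.6, 14.0, -3.4]
opening: -0.004
grasp_force: 6.0
```

```bash
python3 -c "
from h import *
st();jawtop(looks())"
```

```text
t 11.4 tcp [ -1.44  13.08 111.74] F y 13.46 x 3.71 z -3.39
org 36 [323.9 122.9] [ -2. 191.  78.]
red 52 [321.6 125.6] [  0.3 181.6  78. ]
blue 349 [330.9 120.6] [  3.2 207.1  78. ]
jawtop 131 [330.1 112.8] [  2.26 199.79 104.  ]
```

carry_out --deltas "0 0.6 0 0 0 0 1;0 1.2 0 0 0 0 1;0 1.2 0 0 0 0 1;0 1.2 0 0 0 0 1"

```text
time_s: 11.95
eef_pos: [0.5093, 0.0685, 0.1116]
eef_rot: [-0.003, 0.988, 0.156, -0.001]
wrist_force: [0.4, 14.8, -4.2]
opening: 0.002
grasp_force: 6.2
```

```bash
python3 -c "
from h import *
st();jawtop(looks())"
```

```text
t 11.95 tcp [ -1.43  12.1  111.62] F y 13.93 x 4.96 z -4.23
org 34 [323.6 122.9] [ -2.4 190.6  78. ]
red 54 [321.4 125.4] [ -0.4 181.7  78. ]
blue 341 [330.7 120.7] [  3.1 206.6  78. ]
jawtop 128 [330.  113.1] [  2.72 198.98 104.  ]
```

carry_out --deltas "0 0.6 0 0 0 0 1;0 1.3 0 0 0 0 1;0 1.3 0 0 0 0 1;0 1.3 0 0 0 0 1"

```text
time_s: 12.5
eef_pos: [0.5096, 0.0675, 0.1115]
eef_rot: [-0.003, 0.988, 0.156, -0.001]
wrist_force: [-0.0, 15.5, -4.7]
opening: 0.002
grasp_force: 6.5
```

```bash
python3 -c "
from h import *
st();jawtop(looks())"
```

```text
t 12.5 tcp [ -1.47  11.11 111.48] F y 14.77 x 4.74 z -4.68
org 32 [323.7 123. ] [ -2.  190.5  78. ]
red 54 [321.6 125.5] [1.000e-01 1.818e+02 7.800e+01]
blue 334 [330.5 120.5] [  2.4 206.7  78. ]
jawtop 129 [329.6 113.1] [  2.17 198.37 104.  ]
```

carry_out --deltas "0 0.6 0 0 0 0 1;0 1.1 0 0 0 0 1;0 1.1 0 0 0 0 1;0 1.1 0 0 0 0 1"

```text
time_s: 13.05
eef_pos: [0.5098, 0.0668, 0.1114]
eef_rot: [-0.003, 0.988, 0.156, -0.001]
wrist_force: [-0.3, 16.2, -5.3]
opening: 0.001
grasp_force: 7.0
```

```bash
python3 -c "
from h import *
st();jawtop(looks())"
```

```text
t 13.05 tcp [ -1.47  10.36 111.37] F y 15.48 x 4.74 z -5.34
org 32 [323.6 123. ] [ -2.2 190.3  78. ]
red 51 [321.3 125.3] [ -0.7 181.8  78. ]
blue 331 [330.4 120.7] [  2.7 206.1  78. ]
jawtop 128 [329.4 113.1] [  1.9  198.06 104.  ]
```

carry_out --deltas "0 -4 0 0 0 0 1;0 -10 0 0 0 0 1;0 -16 0 0 0 0 1;0 -22 0 0 0 0 1;0 -28 0 0 0 0 1;0 -28 0 0 0 0 1;0 -28 0 0 0 0 1"

```text
time_s: 13.98
eef_pos: [0.5026, 0.0903, 0.1129]
eef_rot: [-0.0, 0.988, 0.156, 0.0]
wrist_force: [-0.2, 2.7, -0.0]
opening: -0.0
grasp_force: 0.9
```

```bash
python3 -c "
from h import *
st();im=looks();jawtop(im);jawtop(vision.camera('scene'));
cv2.imwrite('pics/s4.png',cv2.resize(im[85:155,290:360],None,fx=8,fy=8,interpolation=cv2.INTER_CUBIC))"
```

```text
t 13.97 tcp [ -1.06  34.9  112.86] F y 2.62 x 0.62 z -0.04
org 38 [323.9 123. ] [ -1.8 190.8  78. ]
red 54 [321.3 125.4] [ -0.5 181.5  78. ]
blue 352 [331.  120.7] [  3.5 207.   78. ]
jawtop 129 [330.  112.7] [  1.92 199.86 104.  ]
jawtop 129 [330.  112.7] [  1.92 199.86 104.  ]
```

View pics/s4.png

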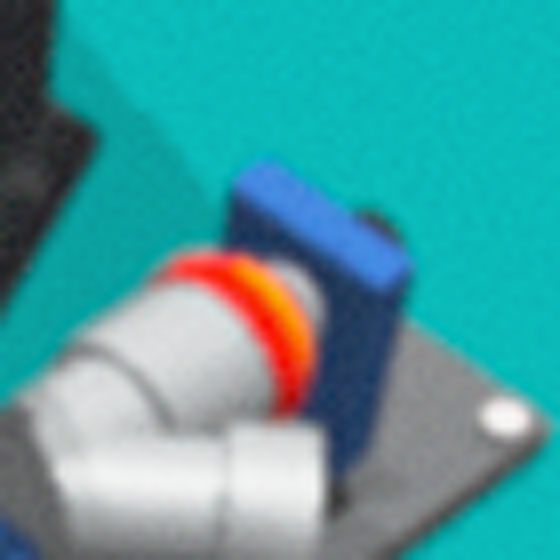

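The jaw settled back 1.8 mm onto its click with the collar still flush. I estimate about 5 mm of pad sink, or 7–8 N. Next I'll lift clear and let the clamp hold on its own.

carry_out --deltas "0 -2 0 0 0 0 1;0 -2 -20 0 0 0 1;0 -2 -50 0 0 0 1;0 -2 -60 0 0 0 1;0 40 -60 0 0 0 1;0 90 -60 0 0 0 1;0 140 -60 0 0 0 1;0 152 -60 0 0 0 1;0 152 -60 0 0 0 1;0 152 -60 0 0 0 1;0 152 -60 0 0 0 1;0 152 -60 0 0 0 1"

```text
time_s: 15.58
eef_pos: [0.5493, -0.0535, 0.1728]
eef_rot: [0.0, 0.988, 0.157, 0.0]
wrist_force: [0.1, 0.8, -0.3]
opening: -0.0
grasp_force: 0.0
```

```bash
python3 -c "
from h import *
st();im=looks();jawtop(im)
m=wristmodel();w=vision.camera('wrist');h,s,v=cv2.split(hsv(w))
for a,c,b in blobs((h>24)&(h<34)&(s>150)&(v>120),60):print(a,c,b,toc(onz(m,c,.066)).round(1))
cv2.imwrite('pics/w5.png',w)"
```

```text
t 15.57 tcp [  -0.98 -116.22  172.85] F y 0.67 x 0.36 z -0.26
org 39 [323.8 122.9] [ -2.1 190.9  78. ]
red 51 [321.6 125.7] [  0.5 181.4  78. ]
blue 353 [331.  120.6] [  3.3 207.3  78. ]
jawtop 132 [330.2 112.7] [  2.19 200.17 104.  ]
```

View pics/w5.png

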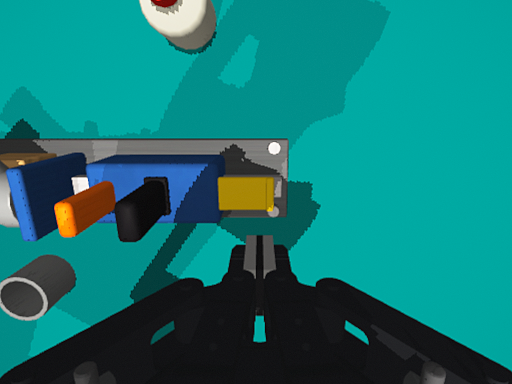

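The fingers are above the outer part of the tab (246,193) and the trigger stands free at rest. I'll wait a second more and then go down.

carry_out --deltas "0 0 30 0 0 0 1;0 0 60 0 0 0 1;0 0 85 0 0 0 1;0 0 98 0 0 0 1;0 0 98 0 0 0 1;0 0 98 0 0 0 1;0 0 98 0 0 0 1;0 0 98 0 0 0 1;0 0 98 0 0 0 1;0 0 98 0 0 0 1;0 0 98 0 0 0 1"

```text
time_s: 17.05
eef_pos: [0.5494, -0.0544, 0.0748]
eef_rot: [0.0, 0.988, 0.156, -0.0]
wrist_force: [0.3, 0.2, -0.7]
opening: -0.0
grasp_force: 0.0
```

```bash
python3 -c "
from h import *
st();jawtop(looks())"
```

```text
t 17.05 tcp [  -1.16 -117.1    74.76] F y 0.09 x 0.33 z -0.75
org 38 [324.1 123.3] [ -0.9 190.5  78. ]
red 55 [321.5 125.5] [-1.000e-01  1.816e+02  7.800e+01]
blue 351 [330.9 120.7] [  3.4 206.9  78. ]
jawtop 131 [330.3 112.8] [  2.53 200.1  104.  ]
```

carry_out --deltas "0 0 3 0 0 0 1;0 0 6 0 0 0 1;0 0 9 0 0 0 1;0 0 12 0 0 0 1;0 0 12 0 0 0 1;0 0 12 0 0 0 1"

```text
time_s: 17.85
eef_pos: [0.5495, -0.0546, 0.0629]
eef_rot: [0.0, 0.988, 0.156, 0.0]
wrist_force: [-1.3, -1.6, 2.1]
opening: 0.002
grasp_force: 1.2
```

```bash
python3 -c "
from h import *
st();jawtop(looks())"
```

```text
t 17.85 tcp [  -1.18 -117.37   62.86] F y -1.16 x -1.75 z 2.06
org 33 [323.9 123. ] [ -1.8 190.8  78. ]
red 50 [321.7 126. ] [  1.2 180.9  78. ]
blue 367 [331.6 120.3] [  3.6 208.9  78. ]
jawtop 134 [331.1 112.2] [  2.42 202.64 104.  ]
```

carry_out --deltas "0 0 2 0 0 0 1;0 0 4 0 0 0 1;0 0 5 0 0 0 1;0 0 5 0 0 0 1;0 0 5 0 0 0 1;0 0 5 0 0 0 1"

```text
time_s: 18.65
eef_pos: [0.5495, -0.0545, 0.0578]
eef_rot: [0.0, 0.988, 0.156, 0.0]
wrist_force: [-0.3, -3.6, 3.3]
opening: -0.002
grasp_force: 2.1
```

```bash
python3 -c "
from h import *
st();jawtop(looks())"
```

```text
t 18.65 tcp [  -1.11 -117.3    57.77] F y -3.31 x -1.35 z 3.26
org 166 [330.8 119.2] [2.000e-01 2.101e+02 7.800e+01]
red 63 [321.5 124.5] [ -2.1 183.8  78. ]
blue 372 [342.2 113.9] [  5.5 240.3  78. ]
jawtop 123 [341.9 104.8] [  2.35 236.03 104.  ]
```

carry_out --deltas "0 0 1 0 0 0 1;0 0 2 0 0 0 1;0 0 2 0 0 0 1;0 0 2 0 0 0 1;0 0 2 0 0 0 1"

```text
time_s: 19.32
eef_pos: [0.5497, -0.0545, 0.0571]
eef_rot: [0.0, 0.988, 0.156, 0.0]
wrist_force: [-6.4, -3.3, 15.3]
opening: -0.002
grasp_force: 7.3
```

```bash
python3 -c "
from h import *
st();im=looks();jawtop(im)
m=vision.camera_model('scene');h,s,v=cv2.split(hsv(im))
for a,c,b in blobs((h>100)&(h<125)&(s>120)&(v>160)):print('any',a,c,toc(onz(m,c,.100)).round(1),toc(onz(m,c,.104)).round(1))
i0=cv2.imread('pics/scene.png')
o=np.hstack([cv2.resize(i[85:155,290:360],None,fx=5.6,fy=5.6,interpolation=cv2.INTER_CUBIC) for i in(i0,im)]);cv2.imwrite('pics/s6.png',o)"
```

```text
t 19.32 tcp [  -0.92 -117.36   57.12] F y -1.21 x -7.12 z 15.3
org 165 [330.7 119.4] [  0.5 209.5  78. ]
red 67 [321.7 124.8] [ -1.2 183.5  78. ]
blue 374 [342.3 113.8] [  5.5 240.7  78. ]
jawtop 124 [341.9 104.8] [  2.35 236.03 104.  ]
any 124 [341.9 104.8] [-1.000e-01  2.399e+02  1.000e+02] [  2.3 236.  104. ]
any 133 [282.3 146.2] [  1.3  65.6 100. ] [  3.8  62.9 104. ]
any 523 [253.9 182.5] [ 30.8 -33.3 100. ] [ 33.1 -35.2 104. ]
```

View pics/s6.png

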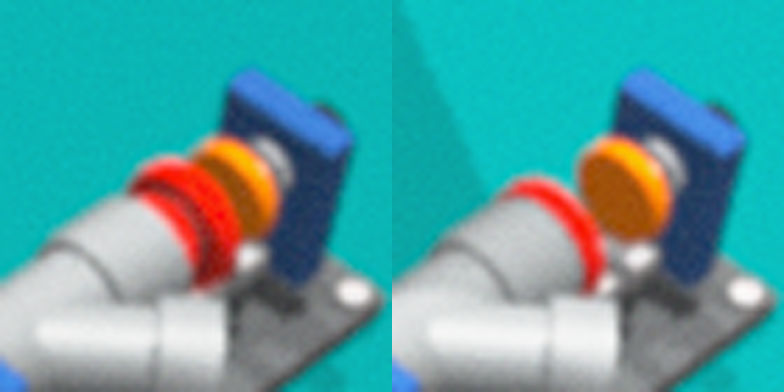

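Tab is at its stop, the jaw is fully open (bias checked against the fixed jaw), the pad is off the plug and the collar is flush. I'll lift off.

carry_out --deltas "0 0 -10 0 0 0 1;0 0 -40 0 0 0 1;0 0 -90 0 0 0 1;0 0 -120 0 0 0 1;0 0 -120 0 0 0 1;0 0 -120 0 0 0 1;0 0 -120 0 0 0 1;0 0 -120 0 0 0 1"

```text
time_s: 20.38
eef_pos: [0.5487, -0.0541, 0.1745]
eef_rot: [-0.001, 0.988, 0.156, -0.001]
wrist_force: [-0.7, -0.1, -0.1]
opening: -0.004
grasp_force: 0.0
```

```bash
python3 -c "
from h import *
st();jawtop(looks());print(ctrl.hand_in())"
```

```text
t 20.38 tcp [  -1.75 -116.6   174.45] F y 0.13 x -0.73 z -0.07
org 164 [330.8 119.3] [  0.4 209.8  78. ]
red 67 [321.7 124.7] [ -1.4 183.7  78. ]
blue 372 [342.2 113.9] [  5.5 240.3  78. ]
jawtop 124 [342.  104.9] [  2.69 235.95 104.  ]
the job is handed in; nothing more can be done
None
```

The job is handed in at 20.4 s with no verdict shown: by camera the plug is flush in the fitting, the clamp held it alone for over 3 s (pad about half sunk, an estimated 7–8 N), and the jaw sprang back fully open.

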